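Reset the bleed valve in the pull-out tray

TASK

Pull the valve tray of the flow console out to its stop and leave it out, then use the yellow crank handle to turn the red hand wheel clockwise until the valve is fully shut against its stop. Back the wheel off exactly two full turns and finish still gripping the crank handle in the fingers, keeping the wheel still there. Do not disturb the things lying on the bench around the console.

Things in the scene. Friction and masses are not known exactly. Their poses are not given: they have to be found in the camera images.
- console: White fixed bench-top flow console, 280 mm wide, 300 mm deep, 150 mm high, clear sides, three black panel meters flush in its roof. Origin: at bench level, under the middle of the outer face of the tray front when the tray is shut. x points into the console, away from the handle; y to the left seen from the handle side; z up. Its place and yaw vary.
- tray (a joint): Position of the pull-out valve tray, m: 0 fully in, 0.185 out at its hard stop. It slides along the console's -x axis, stays where it is left, and moves against about 8 N of friction. It starts 20 to 60 mm out. Then the wheel is mostly under the console roof; at the stop, its axis is midway between tray front and console.
- tray_handle (a point): Middle of the tray's dark horizontal bar handle: round bar 12 mm thick, 120 mm long along the console's y, 122 mm above the bench, its axis 40 mm in front of the tray front's outer face. Axes as the console's. The front is a white plate 278 mm wide, 15 mm thick, its top 146 mm above the bench; the other tray walls are 47 mm high.
- wheel_centre (a point): Centre of the red valve hand wheel, on its vertical axis, at the mid height of the rim, 75 mm above the bench; in the tray, 100 mm behind the outer face of the tray front. Rim 94 mm across (to the bar's middle), bar 12 mm thick. Its x axis points to the crank handle and turns with the wheel.
- wheel (a joint): Angle of the hand wheel, rad, 0 = valve shut (hard stop), growing as it opens. Clockwise seen from above closes it, anticlockwise opens it; two turns open = 12.566. Its far stop is at four turns (25.13). At 0 the crank is on the console's -y side. About 0.06 N m of friction (1 to 2 N at the crank handle); it stays where it is left. It starts 0.4 to 1.1 turns open.
- crank: Yellow upright crank handle on the rim of the hand wheel, 47 mm from the wheel's axis: a cylinder 22 mm across and 44 mm long that revolves freely on its pin, so that a gripper holding it can keep its own yaw while the handle is led round the circle. Origin: its middle, on its axis, 105 mm above the bench (it spans 83 to 127 mm, clear of the rim whose top is at 81 mm).
- spray_bottle: Bystander: white bottle with blue cap standing on the bench, 52 mm across, 120 mm high; origin at the centre of its underside.
- fitting: Bystander: turned brass pipe fitting standing on the bench, 48 mm across, 55 mm high; origin at the centre of its underside.
- meter: Bystander: small blue box-shaped meter on the bench, 60 x 45 x 50 mm; origin at the centre of its underside.
- screwdriver: Bystander: yellow-handled screwdriver lying on the bench, 200 mm long, 26 mm thick; origin under its middle.

How it is judged:
On the way, in this order (a step that is already met when the one before it is completed fails the run):
1. the tray is pulled out to its stop (within 8 mm) (value of joint tray above 0.177 m), for 0.2 s.
2. the valve is shut against its stop with the tray out (value of joint wheel below 0.08 rad and value of joint tray above 0.165 m), for 0.2 s.
At the end, for the whole second after the job is handed in: The wheel stands still two turns (12.57 rad) open within 0.25 rad, after having been shut to its stop; the tray is still out within 20 mm of its stop; the crank handle is between the fingers (TCP within 35 mm of its middle) and gripped with more than 8 N (value of joint wheel between 12.316 and 12.816 rad and velocity of joint wheel between -0.1 and 0.1 rad/s and value of joint tray above 0.165 m and contact force between the fingers and crank above 8 N and distance between the grasp point and crank below 0.035 m); the arm keeps its last pose, push and grip.
It fails at once if a bystander on the bench is moved by more than 30 mm (distance of any of spray_bottle, fitting, meter, screwdriver from where it was at the start of the episode above 0.03 m).
It also fails if it takes over 72 s, if anything falls off the work surface, if the arm or the gripper's body presses on something with over 40 N, if the wrist force passes 120 N, or if a joint passes its speed limit or range.

ROBOT

A 7-joint arm with a two-finger parallel gripper is mounted at the origin on the work surface. World frame = base frame: x ahead of the robot, y to its left, z up, the work surface at z = 0. Lengths are in m, angles in rad, forces in N, time in s.
With the tool pointing down it reaches from about 0.425 to 0.875 m from the base axis. Payload 8.4 kg.
Tool frame: the origin (TCP) lies between the finger pads, 19 mm behind the fingertips; this is the grasp point; z points along the fingers, y is the line along which they close (so a half turn about z gives the same grasp; the last joint's range is limited). The gripper opens to 87 mm and grips with 3 to 60 N. Pads are 19 mm wide; open, the fingers measure 117 mm over their backs; the gripper's body (75 mm by 190 mm) begins 51 mm behind the grasp point.
Start: joints at [-1.345, 0.333, 0.04, 1.465, -0.013, 1.343, -0.059], TCP at [0.207, 0.616, 0.241] pointing down, gripper open.
Joint ranges: [-2.58, 2.58], [-0.38, 2.09], [-1.3, 1.39], [0.25, 2.4], [-1.5, 4.64], [0.08, 2.09], [-2.65, 2.65]. Speed limits (rad/s): [2.22, 2.22, 2.79, 2.79, 3.14, 3.14, 3.14].

INTERFACE

Orientations are given as [roll, pitch, yaw] about the fixed x, y, z axes, in that order (R = Rz(yaw) Ry(pitch) Rx(roll)).
In Python, from rig import bot gives the robot as it stands.
- The arm moves only by the tool step_arm, never from a script. Its argument "motion" is a list of rows, each an object of numbers: "wx", "wy", "wz": the turn, a rotation vector about the tool's x, y, z in rad; "dx", "dy", "dz": the shift along the tool's x, y, z in mm; "grip": the opening, from -1 (shut) to 1 (fully open). A call has 1 to 12 rows; each row is the pose to reach, as a shift and turn from the pose commanded when the call began, along the tool's axes at that moment; what a row does not reach only later rows make up. A row lasts 1/12 s, in which the tool goes at most 41.7 mm and 7.16 degrees, less where a joint would pass 70% of its speed; a pose out of reach is approached as far as the arm can. A call with a gripper value outside its range is refused whole. The fingers move at their own pace and stop on an object; "grip_force" is the grip in N (left out, the last holds). Time passes only in rows, so rows that repeat a pose let the fingers close. It gives the time, the measured TCP pose, the force, the opening and the grip force at its end, in the units of the state.
- bot.state(): the state, without advancing time (a new reading comes with each control period).
- bot.snapshot(name): name is "side" or "top" or "wrist"; returns a dict with "pixels" (480x640x3 uint8, red, green, blue), "fx", "fy", "cx", "cy" (pixels), "world_from_camera" (4x4, takes a point from camera to world coordinates); the wrist camera has in their place "T_tool_cam" (4x4, takes a point from camera to tool coordinates, whose origin is the TCP and whose axes are the flange's). Camera axes: x right, y up, looking along -z (the intrinsics and any distortion apply to the point x, -y, -z); pixel columns grow to the right and rows downward; lengths in m; the calibration is good to about 2 mm. A picture is of the moment at which its call begins: read the wrist's pose just before it. There is no depth.
- bot.job_done(): hands the job in; it is judged then, once.
The state is a dict: "time": time; "joints": joint angles; "joint_velocities": joint speeds; "joint_torque": joint torques, N m; "tcp_pos": TCP position; "ee_rot": TCP orientation; "force": force on the tool from outside, world axes, zero at the start; "wrist_torque": the same for the moment, N m; "opening": opening from 0.0 (shut) to 1.0 (fully open); "gripper_force": force on a finger pad.
Only numpy, scipy, OpenCV 4.12 (cv2) and the standard library are available. Lean on these libraries where they do the work, as an engineer would, in place of code of your own. Each camera call takes 0.05 s, during which the arm holds its last target. There are 200 camera calls.

## Working session

There is one attempt and no reset: what is moved stays moved. The work goes in short steps, Python scripts to look and compute and a tool call to move; the robot and the scene stay as the last step left them, time stands still between calls to the robot, and variables do not carry over. Pictures are saved under pics/ and viewed, at most 10 in all, crops included, and the job is handed in when it is done.

Besides the shell and the picture viewer there is one more tool, called after "Call:" by a JSON object that holds its "method" and its "body", one argument or row to a line. step_arm: Moves the arm, as the interface text tells. Its arguments: {"type":"object","properties":{"motion":{"type":"array"},"grip_force":{"type":"number"}},"required":["motion"]}

```bash
mkdir -p pics
cat > h.py <<'E'
import numpy as np, cv2
from rig import bot
def ray(s,u,v):
    T=np.array(s["world_from_camera"]); d=np.array([(u-s["cx"])/s["fx"],-(v-s["cy"])/s["fy"],-1.])
    return T[:3,3],T[:3,:3]@d
def onz(s,u,v,z):
    o,d=ray(s,u,v); return o+d*(z-o[2])/d[2]
def save(s,n): cv2.imwrite("pics/%s.png"%n,cv2.cvtColor(np.array(s["pixels"]),cv2.COLOR_RGB2BGR))
E
python3 - <<'E'
from h import *
s=bot.state();print(s)
for n in("top","side"):
    a=bot.snapshot(n);save(a,n+"1");print({k:v for k,v in a.items() if k!="pixels"})
    np.save(n+"1.npy",a,allow_pickle=True)
E
```

```text
{'time': 0.0, 'joints': array([-1.34521075,  0.3339136 ,  0.03985589,  1.46628311, -0.01337813,
        1.34328827, -0.05848313]), 'joint_velocities': array([ 0.00108545,  0.00038489,  0.00074499, -0.00010774,  0.00046759,
        0.00026375,  0.00077182]), 'joint_torque': array([-2.44734874e-04, -6.56355357e+01,  1.33515727e+00, -4.03811002e+01,
       -5.96583425e-02,  4.44196304e-02,  1.22155461e-04]), 'tcp_pos': array([0.20730073, 0.61559108, 0.24035147]), 'ee_rot': array([-3.13997072e+00,  1.25968241e-04,  2.81682855e+00]), 'force': array([-0.12296194,  0.23383254, -0.38320238]), 'wrist_torque': array([-0.03911495, -0.03050961, -0.00153424]), 'gripper_force': 0.0, 'opening': 0.9959511023378506}
{'fx': 562.6763070975155, 'fy': 562.6763070975155, 'cx': 321.05054110232123, 'cy': 231.0568696330779, 'world_from_camera': array([[ 8.78679952e-04,  9.87113278e-01, -1.60020637e-01,
         4.75307643e-01],
       [-9.99992185e-01,  1.48417698e-03,  3.66438809e-03,
         8.87858414e-02],
       [ 3.85466508e-03,  1.60016166e-01,  9.87106868e-01,
         1.15953592e+00],
       [ 0.00000000e+00,  0.00000000e+00,  0.00000000e+00,
         1.00000000e+00]])}
{'fx': 544.5483157146367, 'fy': 544.5483157146367, 'cx': 326.5153612901593, 'cy': 240.7378100354699, 'world_from_camera': array([[-0.87509601, -0.38333326,  0.2954024 ,  1.05625014],
       [ 0.48377161, -0.70944512,  0.51249649,  0.72045861],
       [ 0.01311484,  0.59139093,  0.80627834,  1.12855255],
       [ 0.        ,  0.        ,  0.        ,  1.        ]])}
```

View pics/top1.png

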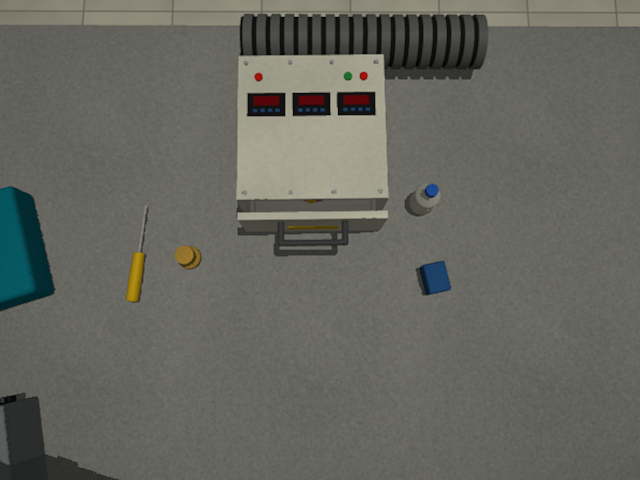

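View pics/side1.png

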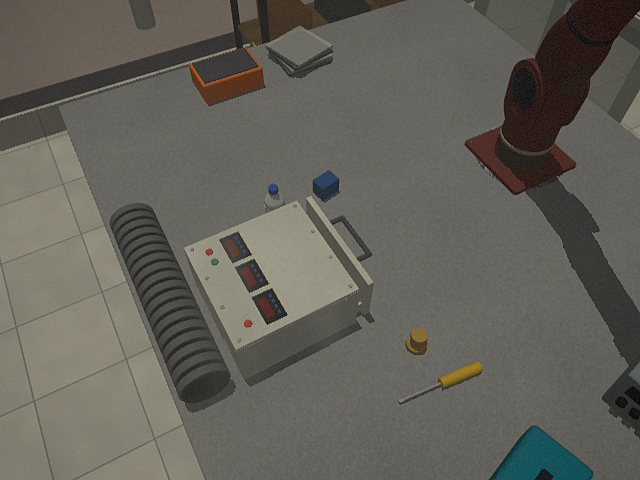

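The top view shows the console with its roof corners near (238,55), (384,55), (387,199) and (236,199). The tray front's top edge is at rows 212–219, with the handle bar near row 240, columns 279–347. The bystanders are the bottle at (424,200), meter at (435,277), fitting at (188,257) and screwdriver at (137,255).

Run:
```python
from h import *
a=np.load("top1.npy",allow_pickle=True).item()
p=np.array(a["pixels"]);c=cv2.resize(cv2.cvtColor(p[185:265,225:465],cv2.COLOR_RGB2BGR),None,fx=3.3,fy=3.3,interpolation=cv2.INTER_CUBIC)
cv2.imwrite("pics/c.png",c)
for n,u,v,z in [("rbl",238,55,.15),("rbr",384,55,.15),("rfr",387,199,.15),("rfl",236,199,.15),("pl",238,220,.146),("pr",387,218,.146),("hl",279,240,.122),("hr",347,240,.122),("bottle",431,190,.12),("meter",435,277,.05),("fit",186,256,.055)]:
    print(n,onz(a,u,v,z).round(4))
b=bot.snapshot("wrist");print(np.array(b["T_tool_cam"]).round(3))
```

```text
rbl [0.98   0.2443 0.15  ]
rbr [ 0.9808 -0.0352  0.15  ]
rfr [ 0.6988 -0.036   0.15  ]
rfl [0.6983 0.241  0.15  ]
pl [0.6599 0.237  0.146 ]
pr [ 0.664  -0.0358  0.146 ]
hl [0.6265 0.1632 0.122 ]
hr [0.6267 0.0366 0.122 ]
bottle [ 0.723  -0.1234  0.12  ]
meter [ 0.5637 -0.1402  0.05  ]
fit [0.6041 0.351  0.055 ]
[[ 0.     0.965  0.264  0.072]
 [ 1.     0.    -0.001  0.   ]
 [-0.001  0.264 -0.965 -0.143]
 [ 0.     0.     0.     1.   ]]
```

View pics/c.png

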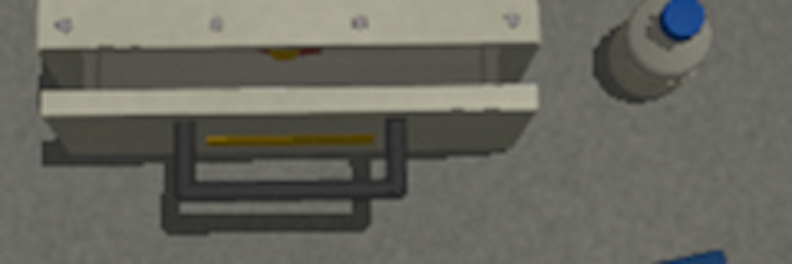

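The crop shows the bar at about row 242, columns 278–348, so the bar is at roughly x 0.622, y 0.0995. The yaw is close to zero, and the tip of the yellow crank shows at the roof edge.

```bash
cat >> h.py <<'E'
from scipy.spatial.transform import Rotation as Ro
def delta(pos,yaw):
    s=bot.state();R=Ro.from_euler("xyz",s["ee_rot"])
    d=R.inv().apply(np.array(pos)-s["tcp_pos"])*1000
    w=(R.inv()*Ro.from_euler("xyz",[np.pi,0,yaw])).as_rotvec()
    print("t",s["time"],"tcp",s["tcp_pos"].round(4),s["ee_rot"].round(3),"F",s["force"].round(1),"d",d.round(1),"w",w.round(4))
E
python3 -c "
from h import *
delta([.622,.0995,.23],1.579)"
```

```text
t 0.15 tcp [0.2073 0.6157 0.2406] [-3.14   0.     2.817] F [-0.2 -0.1 -0.1] d [-557.7 -356.9   11. ] w [-1.0000e-03  8.0000e-04  1.2378e+00]
```

Call:
{"method": "step_arm", "body": {
  "motion": [
    {"dx":-25,"dy":-16,"wz":0.07,"grip":-0.31},
    {"dx":-50,"dy":-32,"wz":0.14,"grip":-0.31},
    {"dx":-75,"dy":-48,"wz":0.21,"grip":-0.31},
    {"dx":-100,"dy":-64,"wz":0.28,"grip":-0.31},
    {"dx":-125,"dy":-80,"wz":0.35,"grip":-0.31},
    {"dx":-150,"dy":-96,"wz":0.42,"grip":-0.31},
    {"dx":-175,"dy":-112,"wz":0.49,"grip":-0.31},
    {"dx":-200,"dy":-128,"wz":0.56,"grip":-0.31},
    {"dx":-225,"dy":-144,"wz":0.63,"grip":-0.31},
    {"dx":-250,"dy":-160,"wz":0.7,"grip":-0.31},
    {"dx":-275,"dy":-176,"wz":0.77,"grip":-0.31},
    {"dx":-300,"dy":-192,"wz":0.84,"grip":-0.31}
  ]
}}

```text
$.motion[0]: bad value
```

```bash
python3 -c "
from h import *
delta([.622,.0995,.23],1.579)"
```

```text
t 0.15 tcp [0.2073 0.6157 0.2406] [-3.14   0.     2.817] F [-0.2 -0.1 -0.1] d [-557.7 -356.9   11. ] w [-1.0000e-03  8.0000e-04  1.2378e+00]
```

Call:
{"method": "step_arm", "body": {
  "motion": [
    {"wx":0,"wy":0,"wz":0.07,"dx":-25,"dy":-16,"dz":0,"grip":-0.31},
    {"wx":0,"wy":0,"wz":0.14,"dx":-50,"dy":-32,"dz":0,"grip":-0.31},
    {"wx":0,"wy":0,"wz":0.21,"dx":-75,"dy":-48,"dz":0,"grip":-0.31},
    {"wx":0,"wy":0,"wz":0.28,"dx":-100,"dy":-64,"dz":0,"grip":-0.31},
    {"wx":0,"wy":0,"wz":0.35,"dx":-125,"dy":-80,"dz":0,"grip":-0.31},
    {"wx":0,"wy":0,"wz":0.42,"dx":-150,"dy":-96,"dz":0,"grip":-0.31},
    {"wx":0,"wy":0,"wz":0.49,"dx":-175,"dy":-112,"dz":0,"grip":-0.31},
    {"wx":0,"wy":0,"wz":0.56,"dx":-200,"dy":-128,"dz":0,"grip":-0.31},
    {"wx":0,"wy":0,"wz":0.63,"dx":-225,"dy":-144,"dz":0,"grip":-0.31},
    {"wx":0,"wy":0,"wz":0.7,"dx":-250,"dy":-160,"dz":0,"grip":-0.31},
    {"wx":0,"wy":0,"wz":0.77,"dx":-275,"dy":-176,"dz":0,"grip":-0.31},
    {"wx":0,"wy":0,"wz":0.84,"dx":-300,"dy":-192,"dz":0,"grip":-0.31}
  ]
}}

```text
time: 1.15
tcp_pos: [0.4314, 0.3365, 0.2412]
ee_rot: [-3.142, -0.0, 1.972]
force: [0.3, -0.1, 0.4]
opening: 0.35
gripper_force: 0.0
```

```bash
python3 -c "
from h import *
delta([.622,.0995,.23],1.579)"
```

```text
t 1.15 tcp [0.4314 0.3365 0.2412] [-3.142 -0.     1.972] F [ 0.3 -0.1  0.4] d [-292.6   82.9   11.2] w [-1.000e-04 -0.000e+00  3.932e-01]
```

Call:
{"method": "step_arm", "body": {
  "motion": [
    {"wx":0,"wy":0,"wz":0.04,"dx":-29,"dy":8,"dz":0,"grip":-0.31},
    {"wx":0,"wy":0,"wz":0.08,"dx":-58,"dy":16,"dz":0,"grip":-0.31},
    {"wx":0,"wy":0,"wz":0.12,"dx":-87,"dy":24,"dz":0,"grip":-0.31},
    {"wx":0,"wy":0,"wz":0.16,"dx":-116,"dy":33,"dz":0,"grip":-0.31},
    {"wx":0,"wy":0,"wz":0.2,"dx":-145,"dy":41,"dz":0,"grip":-0.31},
    {"wx":0,"wy":0,"wz":0.24,"dx":-174,"dy":49,"dz":0,"grip":-0.31},
    {"wx":0,"wy":0,"wz":0.28,"dx":-203,"dy":57,"dz":0,"grip":-0.31},
    {"wx":0,"wy":0,"wz":0.32,"dx":-232,"dy":66,"dz":0,"grip":-0.31},
    {"wx":0,"wy":0,"wz":0.36,"dx":-261,"dy":74,"dz":0,"grip":-0.31},
    {"wx":0,"wy":0,"wz":0.393,"dx":-290,"dy":83,"dz":0,"grip":-0.31},
    {"wx":0,"wy":0,"wz":0.393,"dx":-292,"dy":83,"dz":0,"grip":-0.31},
    {"wx":0,"wy":0,"wz":0.393,"dx":-292,"dy":83,"dz":0,"grip":-0.31}
  ]
}}

```text
time: 2.15
tcp_pos: [0.6227, 0.0997, 0.2409]
ee_rot: [-3.141, 0.002, 1.579]
force: [-0.0, 0.4, -0.0]
opening: 0.343
gripper_force: 0.0
```

```bash
python3 -c "
from h import *
delta([.622,.0995,.122],1.579)
a=bot.snapshot('wrist');save(a,'w1');T=np.array(a['T_tool_cam'])
s=bot.state();R=Ro.from_euler('xyz',s['ee_rot']).as_matrix();W=np.eye(4);W[:3,:3]=R;W[:3,3]=s['tcp_pos'];W=W@T
def px(p):
    c=np.linalg.inv(W)@np.r_[p,1];return [round(a['cx']+a['fx']*c[0]/-c[2]),round(a['cy']-a['fy']*c[1]/-c[2])]
print(px([.622,.16,.122]),px([.622,.04,.122]))"
```

```text
t 2.15 tcp [0.6227 0.0997 0.2409] [-3.141e+00  2.000e-03  1.579e+00] F [-0.   0.4 -0. ] d [-1.000e-01 -7.000e-01  1.189e+02] w [-0.0003  0.0015 -0.0001]
[317, 158] [315, 323]
```

View pics/w1.png

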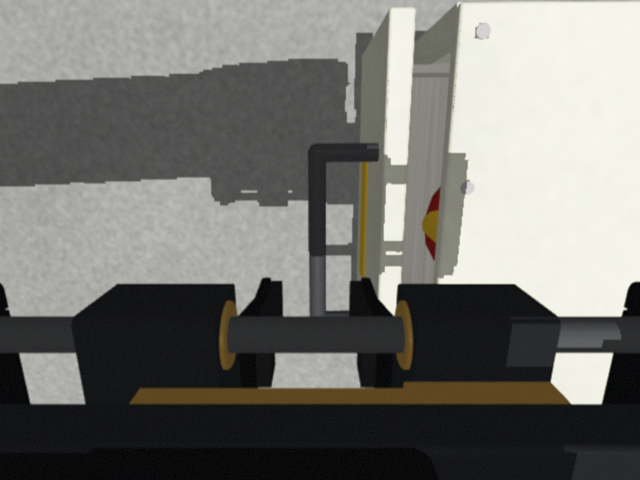

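The wrist view shows the bar at column 317, where I predicted it (316), and between the fingers at 265 and 362. Next I descend and close.

Call:
{"method": "step_arm", "body": {
  "motion": [
    {"wx":0,"wy":0,"wz":0,"dx":0,"dy":0,"dz":20,"grip":-0.31},
    {"wx":0,"wy":0,"wz":0,"dx":0,"dy":-1,"dz":45,"grip":-0.31},
    {"wx":0,"wy":0,"wz":0,"dx":0,"dy":-1,"dz":70,"grip":-0.31},
    {"wx":0,"wy":0,"wz":0,"dx":0,"dy":-1,"dz":95,"grip":-0.31},
    {"wx":0,"wy":0,"wz":0,"dx":0,"dy":-1,"dz":112,"grip":-0.31},
    {"wx":0,"wy":0,"wz":0,"dx":0,"dy":-1,"dz":119,"grip":-0.31},
    {"wx":0,"wy":0,"wz":0,"dx":0,"dy":-1,"dz":119,"grip":-0.31},
    {"wx":0,"wy":0,"wz":0,"dx":0,"dy":-1,"dz":119,"grip":-1},
    {"wx":0,"wy":0,"wz":0,"dx":0,"dy":-1,"dz":119,"grip":-1},
    {"wx":0,"wy":0,"wz":0,"dx":0,"dy":-1,"dz":119,"grip":-1},
    {"wx":0,"wy":0,"wz":0,"dx":0,"dy":-1,"dz":119,"grip":-1},
    {"wx":0,"wy":0,"wz":0,"dx":0,"dy":-1,"dz":119,"grip":-1}
  ],
  "grip_force": 25
}}

```text
time: 3.2
tcp_pos: [0.6227, 0.1031, 0.1237]
ee_rot: [3.138, -0.001, 1.584]
force: [5.1, 0.8, 2.3]
opening: 0.121
gripper_force: 25.0
```

Call:
{"method": "step_arm", "body": {
  "motion": [
    {"wx":0,"wy":0,"wz":0,"dx":0,"dy":-6,"dz":0,"grip":-1},
    {"wx":0,"wy":0,"wz":0,"dx":0,"dy":-16,"dz":0,"grip":-1},
    {"wx":0,"wy":0,"wz":0,"dx":0,"dy":-28,"dz":0,"grip":-1},
    {"wx":0,"wy":0,"wz":0,"dx":0,"dy":-40,"dz":0,"grip":-1},
    {"wx":0,"wy":0,"wz":0,"dx":0,"dy":-52,"dz":0,"grip":-1},
    {"wx":0,"wy":0,"wz":0,"dx":0,"dy":-64,"dz":0,"grip":-1},
    {"wx":0,"wy":0,"wz":0,"dx":0,"dy":-76,"dz":0,"grip":-1},
    {"wx":0,"wy":0,"wz":0,"dx":0,"dy":-88,"dz":0,"grip":-1},
    {"wx":0,"wy":0,"wz":0,"dx":0,"dy":-100,"dz":0,"grip":-1},
    {"wx":0,"wy":0,"wz":0,"dx":0,"dy":-110,"dz":0,"grip":-1},
    {"wx":0,"wy":0,"wz":0,"dx":0,"dy":-118,"dz":0,"grip":-1},
    {"wx":0,"wy":0,"wz":0,"dx":0,"dy":-124,"dz":0,"grip":-1}
  ]
}}

```text
time: 4.2
tcp_pos: [0.4986, 0.1013, 0.1237]
ee_rot: [3.137, -0.001, 1.584]
force: [8.3, 0.4, -2.0]
opening: 0.129
gripper_force: 25.0
```

Call:
{"method": "step_arm", "body": {
  "motion": [
    {"wx":0,"wy":0,"wz":0,"dx":0,"dy":-4,"dz":0,"grip":-1},
    {"wx":0,"wy":0,"wz":0,"dx":0,"dy":-8,"dz":0,"grip":-1},
    {"wx":0,"wy":0,"wz":0,"dx":0,"dy":-12,"dz":0,"grip":-1},
    {"wx":0,"wy":0,"wz":0,"dx":0,"dy":-16,"dz":0,"grip":-1},
    {"wx":0,"wy":0,"wz":0,"dx":0,"dy":-19,"dz":0,"grip":-1},
    {"wx":0,"wy":0,"wz":0,"dx":0,"dy":-22,"dz":0,"grip":-1},
    {"wx":0,"wy":0,"wz":0,"dx":0,"dy":-24,"dz":0,"grip":-1},
    {"wx":0,"wy":0,"wz":0,"dx":0,"dy":-26,"dz":0,"grip":-1}
  ]
}}

```text
time: 4.87
tcp_pos: [0.4732, 0.101, 0.1236]
ee_rot: [3.137, -0.001, 1.583]
force: [8.5, 0.4, -1.6]
opening: 0.124
gripper_force: 25.0
```

Call:
{"method": "step_arm", "body": {
  "motion": [
    {"wx":0,"wy":0,"wz":0,"dx":0,"dy":-2,"dz":0,"grip":-1},
    {"wx":0,"wy":0,"wz":0,"dx":0,"dy":-4,"dz":0,"grip":-1},
    {"wx":0,"wy":0,"wz":0,"dx":0,"dy":-6,"dz":0,"grip":-1},
    {"wx":0,"wy":0,"wz":0,"dx":0,"dy":-8,"dz":0,"grip":-1},
    {"wx":0,"wy":0,"wz":0,"dx":0,"dy":-10,"dz":0,"grip":-1},
    {"wx":0,"wy":0,"wz":0,"dx":0,"dy":-11,"dz":0,"grip":-1},
    {"wx":0,"wy":0,"wz":0,"dx":0,"dy":-12,"dz":0,"grip":-1}
  ]
}}

```text
time: 5.45
tcp_pos: [0.4612, 0.1008, 0.1236]
ee_rot: [3.137, -0.001, 1.583]
force: [7.9, 0.1, -0.3]
opening: 0.13
gripper_force: 25.0
```

Call:
{"method": "step_arm", "body": {
  "motion": [
    {"wx":0,"wy":0,"wz":0,"dx":0,"dy":-2,"dz":0,"grip":-1},
    {"wx":0,"wy":0,"wz":0,"dx":0,"dy":-4,"dz":0,"grip":-1},
    {"wx":0,"wy":0,"wz":0,"dx":0,"dy":-6,"dz":0,"grip":-1},
    {"wx":0,"wy":0,"wz":0,"dx":0,"dy":-8,"dz":0,"grip":-1},
    {"wx":0,"wy":0,"wz":0,"dx":0,"dy":-8,"dz":0,"grip":-1},
    {"wx":0,"wy":0,"wz":0,"dx":0,"dy":-8,"dz":0,"grip":-1}
  ]
}}

```text
time: 5.95
tcp_pos: [0.4587, 0.1008, 0.124]
ee_rot: [3.124, -0.002, 1.583]
force: [39.5, 1.8, -32.0]
opening: 0.128
gripper_force: 25.0
```

The force jumped to 39 N with the arm no longer moving, so the tray is at its stop. Now I relax the pull, release and lift.

Call:
{"method": "step_arm", "body": {
  "motion": [
    {"wx":0,"wy":0,"wz":0,"dx":0,"dy":2,"dz":0,"grip":-1},
    {"wx":0,"wy":0,"wz":0,"dx":0,"dy":4,"dz":0,"grip":-1},
    {"wx":0,"wy":0,"wz":0,"dx":0,"dy":4,"dz":0,"grip":-0.31},
    {"wx":0,"wy":0,"wz":0,"dx":0,"dy":4,"dz":0,"grip":-0.31},
    {"wx":0,"wy":0,"wz":0,"dx":0,"dy":4,"dz":0,"grip":-0.31},
    {"wx":0,"wy":0,"wz":0,"dx":0,"dy":4,"dz":-10,"grip":-0.31},
    {"wx":0,"wy":0,"wz":0,"dx":0,"dy":4,"dz":-30,"grip":-0.31},
    {"wx":0,"wy":0,"wz":0,"dx":0,"dy":4,"dz":-55,"grip":-0.31},
    {"wx":0,"wy":0,"wz":0,"dx":0,"dy":4,"dz":-80,"grip":-0.31},
    {"wx":0,"wy":0,"wz":0,"dx":0,"dy":4,"dz":-100,"grip":-0.31},
    {"wx":0,"wy":0,"wz":0,"dx":0,"dy":4,"dz":-110,"grip":-0.31},
    {"wx":0,"wy":0,"wz":0,"dx":0,"dy":4,"dz":-110,"grip":-0.31}
  ]
}}

```text
time: 6.95
tcp_pos: [0.4559, 0.1009, 0.2347]
ee_rot: [3.138, -0.002, 1.584]
force: [-0.5, -0.0, -0.4]
opening: 0.347
gripper_force: 0.0
```

```bash
python3 -c "
from h import *
delta([.5,.1,.23],1.571)
a=bot.snapshot('top');save(a,'t2');np.save('t2.npy',a,allow_pickle=True)
b=bot.snapshot('side');save(b,'s2');np.save('s2.npy',b,allow_pickle=True)
cv2.imwrite('pics/t2c.png',np.hstack([cv2.imread('pics/t2.png')[180:380,200:460],cv2.imread('pics/s2.png')[140:340,250:510]]).repeat(1.5 and 1,0))"
```

```text
t 6.95 tcp [0.4559 0.1009 0.2347] [ 3.138e+00 -2.000e-03  1.584e+00] F [-0.5 -0.  -0.4] d [-1.5 44.1  4.8] w [ 0.0031 -0.002   0.0128]
```

View pics/t2c.png

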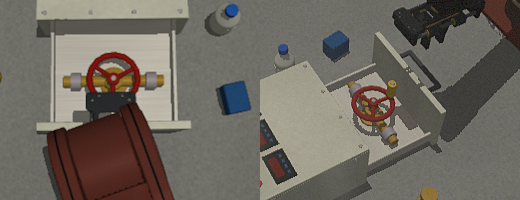

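The left crop (top) shows the red wheel hub near full-image pixel (313,257), with the arm hiding its front. The right crop (side) shows the yellow crank near full-image (382,228), on the front side of the wheel.

```bash
python3 -c "
from h import *
for f,(x0,x1,y0,y1) in (('t2',(270,360,225,300)),('s2',(335,405,210,270))):
    a=np.load(f+'.npy',allow_pickle=True).item();p=np.array(a['pixels'])
    h=cv2.cvtColor(p,cv2.COLOR_RGB2HSV);m=np.zeros(h.shape[:2],np.uint8);m[y0:y1,x0:x1]=1
    red=((h[...,0]<6)|(h[...,0]>174))&(h[...,1]>150)&(h[...,2]>70)&(m>0)
    if f=='t2': red[295:]=0
    v,u=np.nonzero(red);P=np.array([onz(a,i,j,.076) for i,j in zip(u,v)])
    print(f,'red',P.min(0).round(4),P.max(0).round(4))
    # outer rim circle: fit on outermost pts per angle
    c=P[:,:2].mean(0)
    for _ in range(20):
        d=P[:,:2]-c;an=np.arctan2(d[:,1],d[:,0]);r=np.hypot(*d.T)
        sel=[np.argmax(np.where(np.abs(an-t)<.1,r,0)) for t in np.arange(-3,3.1,.2)]
        Q=P[sel,:2];Q=Q[np.hypot(*(Q-c).T)>.04]
        A=np.c_[2*Q,np.ones(len(Q))];s=np.linalg.lstsq(A,(Q**2).sum(1),rcond=None)[0];c=s[:2]
    print('circ',c.round(4),np.sqrt(s[2]+c@c).round(4),len(Q))
    yel=((h[...,0]>20)&(h[...,0]<32)&(h[...,1]>150)&(m>0)).astype(np.uint8)
    n,l,st,ce=cv2.connectedComponentsWithStats(yel)
    for i in range(1,n):
        if st[i,4]>25: print(st[i],ce[i].round(1),onz(a,*ce[i],.105).round(4),'top',onz(a,ce[i][0],st[i][1]+3,.127).round(4))
"
```

```text
t2 red [0.571  0.0499 0.076 ] [0.6491 0.1507 0.076 ]
circ [0.5981 0.1002] 0.0508 23
[307 248  15   5  44] [314.1 249.8] [0.6105 0.098  0.105 ] top [0.6053 0.0978 0.127 ]
[293 255  17  17 137] [301.6 262.5] [0.5862 0.1215 0.105 ] top [0.5923 0.1209 0.127 ]
[282 256   5  10  34] [283.6 260.7] [0.5897 0.1554 0.105 ] top [0.5904 0.154  0.127 ]
[316 256  18  16 121] [323.7 262.9] [0.5855 0.0798 0.105 ] top [0.5905 0.08   0.127 ]
[341 256   5   9  27] [343.1 259.7] [0.5917 0.0433 0.105 ] top [0.5905 0.0442 0.127 ]
s2 red [0.5488 0.0469 0.076 ] [0.6488 0.1496 0.076 ]
circ [0.5971 0.0976] 0.0509 29
[377 220  10  17  97] [381.1 228.7] [0.55   0.1005 0.105 ] top [0.5519 0.0996 0.127 ]
```

```bash
python3 -c "
from h import *
print(bot.state()['joints'].round(3)); delta([.551,.1,.235],0)"
```

```text
[-0.838 -0.068  0.508  1.928  0.034  1.274 -0.328]
t 7.05 tcp [0.4547 0.1006 0.2318] [-3.141 -0.     1.584] F [-0.3  0.1  0.2] d [-1.8 96.3 -3.3] w [-4.0000e-04  3.0000e-04  1.5839e+00]
```

Call:
{"method": "step_arm", "body": {
  "motion": [
    {"wx":0,"wy":0,"wz":-0.11,"dx":0,"dy":8,"dz":0,"grip":-0.1},
    {"wx":0,"wy":0,"wz":-0.22,"dx":0,"dy":16,"dz":0,"grip":-0.1},
    {"wx":0,"wy":0,"wz":-0.33,"dx":0,"dy":24,"dz":0,"grip":-0.1},
    {"wx":0,"wy":0,"wz":-0.44,"dx":0,"dy":32,"dz":0,"grip":-0.1},
    {"wx":0,"wy":0,"wz":-0.55,"dx":0,"dy":40,"dz":0,"grip":-0.1},
    {"wx":0,"wy":0,"wz":-0.66,"dx":0,"dy":48,"dz":0,"grip":-0.1},
    {"wx":0,"wy":0,"wz":-0.77,"dx":0,"dy":56,"dz":0,"grip":-0.1},
    {"wx":0,"wy":0,"wz":-0.88,"dx":0,"dy":64,"dz":0,"grip":-0.1},
    {"wx":0,"wy":0,"wz":-0.99,"dx":0,"dy":72,"dz":0,"grip":-0.1},
    {"wx":0,"wy":0,"wz":-1.1,"dx":0,"dy":80,"dz":0,"grip":-0.1},
    {"wx":0,"wy":0,"wz":-1.21,"dx":0,"dy":88,"dz":0,"grip":-0.1},
    {"wx":0,"wy":0,"wz":-1.32,"dx":-1,"dy":95,"dz":0,"grip":-0.1}
  ]
}}

```text
time: 8.05
tcp_pos: [0.5496, 0.1008, 0.2302]
ee_rot: [-3.14, -0.003, 2.909]
force: [1.7, -0.2, 0.5]
opening: 0.451
gripper_force: 0.0
```

```bash
python3 -c "
from h import *
delta([.551,.1,.235],np.pi)"
```

```text
t 8.05 tcp [0.5496 0.1008 0.2302] [-3.140e+00 -3.000e-03  2.909e+00] F [ 1.7 -0.2  0.5] d [-1.6 -0.4 -4.8] w [-0.0017 -0.0028 -0.2322]
```

Call:
{"method": "step_arm", "body": {
  "motion": [
    {"wx":0,"wy":0,"wz":-0.11,"dx":-1,"dy":0,"dz":0,"grip":-0.1},
    {"wx":0,"wy":0,"wz":-0.2,"dx":-1,"dy":0,"dz":0,"grip":-0.1},
    {"wx":0,"wy":0,"wz":-0.232,"dx":-1,"dy":0,"dz":0,"grip":-0.1},
    {"wx":0,"wy":0,"wz":-0.232,"dx":-1,"dy":0,"dz":0,"grip":-0.1},
    {"wx":0,"wy":0,"wz":-0.232,"dx":-1,"dy":0,"dz":0,"grip":-0.1}
  ]
}}

```text
time: 8.47
tcp_pos: [0.5504, 0.1004, 0.2309]
ee_rot: [-3.141, -0.002, 3.134]
force: [-0.0, -0.3, -0.2]
opening: 0.45
gripper_force: 0.0
```

```bash
python3 -c "
from h import *
delta([.551,.1,.112],np.pi)
s=bot.state();a=bot.snapshot('wrist');save(a,'w2');T=np.array(a['T_tool_cam']);print(s['joints'].round(2))
W=np.eye(4);W[:3,:3]=Ro.from_euler('xyz',s['ee_rot']).as_matrix();W[:3,3]=s['tcp_pos'];W=W@T
def px(p):
    c=np.linalg.inv(W)@np.r_[p,1];return [round(a['cx']+a['fx']*c[0]/-c[2]),round(a['cy']-a['fy']*c[1]/-c[2])]
print('crank top, bot',px([.551,.1,.127]),px([.551,.1,.083]))"
```

```text
t 8.4667 tcp [0.5504 0.1004 0.2309] [-3.141e+00 -2.000e-03  3.134e+00] F [-0.  -0.3 -0.2] d [ -0.9  -0.2 118.9] w [-0.001  -0.0021 -0.0075]
[-0.72  0.16  0.52  1.72 -0.08  1.28  1.38]
crank top, bot [314, 249] [314, 233]
```

View pics/w2.png

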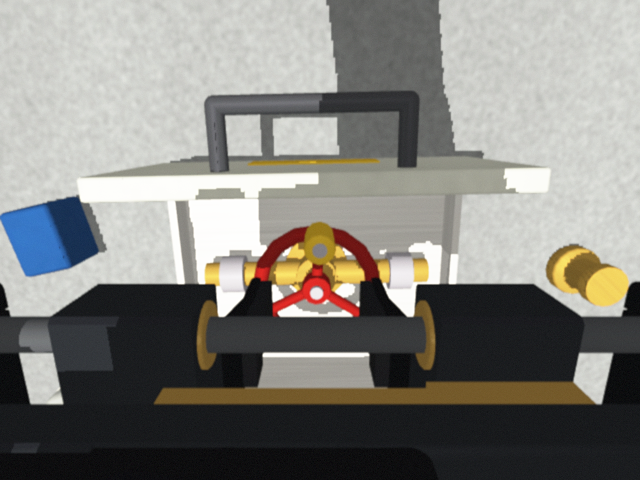

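The wrist view shows the crank top at (319,249) against a prediction of (314,249), about 2 mm further in +y, with the hub at (316,292). The fingers straddle it, so I descend and close.

Call:
{"method": "step_arm", "body": {
  "motion": [
    {"wx":0,"wy":0,"wz":-0.007,"dx":-1,"dy":1,"dz":20,"grip":-0.1},
    {"wx":0,"wy":0,"wz":-0.007,"dx":-1,"dy":1,"dz":45,"grip":-0.1},
    {"wx":0,"wy":0,"wz":-0.007,"dx":-1,"dy":1,"dz":70,"grip":-0.1},
    {"wx":0,"wy":0,"wz":-0.007,"dx":-1,"dy":1,"dz":95,"grip":-0.1},
    {"wx":0,"wy":0,"wz":-0.007,"dx":-1,"dy":1,"dz":112,"grip":-0.1},
    {"wx":0,"wy":0,"wz":-0.007,"dx":-1,"dy":1,"dz":120,"grip":-0.1},
    {"wx":0,"wy":0,"wz":-0.007,"dx":-1,"dy":1,"dz":120,"grip":-0.1},
    {"wx":0,"wy":0,"wz":-0.007,"dx":-1,"dy":1,"dz":120,"grip":-1},
    {"wx":0,"wy":0,"wz":-0.007,"dx":-1,"dy":1,"dz":120,"grip":-1},
    {"wx":0,"wy":0,"wz":-0.007,"dx":-1,"dy":1,"dz":120,"grip":-1},
    {"wx":0,"wy":0,"wz":-0.007,"dx":-1,"dy":1,"dz":120,"grip":-1},
    {"wx":0,"wy":0,"wz":-0.007,"dx":-1,"dy":1,"dz":120,"grip":-1}
  ],
  "grip_force": 30
}}

```text
time: 9.52
tcp_pos: [0.5527, 0.1019, 0.1134]
ee_rot: [3.141, 0.002, -3.14]
force: [-0.2, -0.2, 5.3]
opening: 0.243
gripper_force: 30.0
```

```bash
python3 -c "
from h import *
delta([.598,.147,.112],np.pi)
c=np.array([.598,.1]);s=bot.state();p=s['tcp_pos'][:2];print(np.hypot(*(p-c)))
for k in range(0,19):
    t=np.pi-np.radians(15)*k; q=c+.047*np.array([np.cos(t),np.sin(t)])-p
    d=Ro.from_euler('xyz',s['ee_rot']).inv().apply([*q,0])*1000;print(k*15,d.round(0)[:2])
"
```

```text
t 9.5167 tcp [0.5527 0.1019 0.1134] [ 3.141e+00  2.000e-03 -3.140e+00] F [-0.2 -0.2  5.3] d [-45.3  45.1   1.5] w [0.0008 0.0017 0.0012]
0.045322757304956385
0 [ 2. -2.]
15 [ 0. 10.]
30 [-5. 22.]
45 [-12.  31.]
60 [-22.  39.]
75 [-33.  43.]
90 [-45.  45.]
105 [-57.  43.]
120 [-69.  39.]
135 [-79.  31.]
150 [-86.  22.]
165 [-91.  10.]
180 [-92.  -2.]
195 [-91. -14.]
210 [-86. -25.]
225 [-78. -35.]
240 [-69. -43.]
255 [-57. -47.]
270 [-45. -49.]
```

Call:
{"method": "step_arm", "body": {
  "motion": [
    {"wx":0,"wy":0,"wz":0,"dx":-1,"dy":10,"dz":0,"grip":-1},
    {"wx":0,"wy":0,"wz":0,"dx":-6,"dy":22,"dz":0,"grip":-1},
    {"wx":0,"wy":0,"wz":0,"dx":-13,"dy":31,"dz":0,"grip":-1},
    {"wx":0,"wy":0,"wz":0,"dx":-23,"dy":39,"dz":0,"grip":-1},
    {"wx":0,"wy":0,"wz":0,"dx":-34,"dy":43,"dz":0,"grip":-1},
    {"wx":0,"wy":0,"wz":0,"dx":-46,"dy":45,"dz":0,"grip":-1}
  ]
}}

```text
time: 10.02
tcp_pos: [0.599, 0.1474, 0.1133]
ee_rot: [3.141, 0.001, -3.14]
force: [-1.3, -6.1, 8.6]
opening: 0.244
gripper_force: 30.0
```

Call:
{"method": "step_arm", "body": {
  "motion": [
    {"wx":0,"wy":0,"wz":0,"dx":-12,"dy":-2,"dz":0,"grip":-1},
    {"wx":0,"wy":0,"wz":0,"dx":-24,"dy":-7,"dz":0,"grip":-1},
    {"wx":0,"wy":0,"wz":0,"dx":-33,"dy":-14,"dz":0,"grip":-1},
    {"wx":0,"wy":0,"wz":0,"dx":-41,"dy":-24,"dz":0,"grip":-1},
    {"wx":0,"wy":0,"wz":0,"dx":-45,"dy":-36,"dz":0,"grip":-1},
    {"wx":0,"wy":0,"wz":0,"dx":-46,"dy":-48,"dz":0,"grip":-1}
  ]
}}

```text
time: 10.52
tcp_pos: [0.6466, 0.0997, 0.1135]
ee_rot: [3.14, 0.005, -3.139]
force: [3.8, 2.3, 2.8]
opening: 0.246
gripper_force: 30.0
```

Call:
{"method": "step_arm", "body": {
  "motion": [
    {"wx":0,"wy":0,"wz":0,"dx":2,"dy":-12,"dz":0,"grip":-1},
    {"wx":0,"wy":0,"wz":0,"dx":6,"dy":-24,"dz":0,"grip":-1},
    {"wx":0,"wy":0,"wz":0,"dx":14,"dy":-33,"dz":0,"grip":-1},
    {"wx":0,"wy":0,"wz":0,"dx":24,"dy":-41,"dz":0,"grip":-1},
    {"wx":0,"wy":0,"wz":0,"dx":35,"dy":-45,"dz":0,"grip":-1},
    {"wx":0,"wy":0,"wz":0,"dx":43,"dy":-47,"dz":0,"grip":-1},
    {"wx":0,"wy":0,"wz":0,"dx":47,"dy":-47,"dz":0,"grip":-1},
    {"wx":0,"wy":0,"wz":0,"dx":49,"dy":-47,"dz":0,"grip":-1},
    {"wx":0,"wy":0,"wz":0,"dx":49,"dy":-47,"dz":0,"grip":-1}
  ]
}}

```text
time: 11.27
tcp_pos: [0.5999, 0.0532, 0.1137]
ee_rot: [3.14, 0.012, -3.139]
force: [21.8, 3.6, -10.9]
opening: 0.242
gripper_force: 30.0
```

The force is 22 N with the crank on the -y side, so the valve is against its stop. I'll hold briefly, then open it anticlockwise.

Call:
{"method": "step_arm", "body": {
  "motion": [
    {"wx":0,"wy":0,"wz":0,"dx":0,"dy":0,"dz":0,"grip":-1},
    {"wx":0,"wy":0,"wz":0,"dx":0,"dy":0,"dz":0,"grip":-1},
    {"wx":0,"wy":0,"wz":0,"dx":0,"dy":0,"dz":0,"grip":-1},
    {"wx":0,"wy":0,"wz":0,"dx":-2,"dy":0,"dz":0,"grip":-1},
    {"wx":0,"wy":0,"wz":0,"dx":-14,"dy":2,"dz":0,"grip":-1},
    {"wx":0,"wy":0,"wz":0,"dx":-25,"dy":6,"dz":0,"grip":-1},
    {"wx":0,"wy":0,"wz":0,"dx":-35,"dy":14,"dz":0,"grip":-1},
    {"wx":0,"wy":0,"wz":0,"dx":-42,"dy":23,"dz":0,"grip":-1},
    {"wx":0,"wy":0,"wz":0,"dx":-47,"dy":35,"dz":0,"grip":-1},
    {"wx":0,"wy":0,"wz":0,"dx":-49,"dy":47,"dz":0,"grip":-1}
  ]
}}

```text
time: 12.1
tcp_pos: [0.6465, 0.0974, 0.1134]
ee_rot: [-3.14, 0.004, 3.141]
force: [3.5, -3.2, 4.1]
opening: 0.242
gripper_force: 30.0
```

Call:
{"method": "step_arm", "body": {
  "motion": [
    {"wx":0,"wy":0,"wz":0,"dx":2,"dy":12,"dz":0,"grip":-1},
    {"wx":0,"wy":0,"wz":0,"dx":6,"dy":24,"dz":0,"grip":-1},
    {"wx":0,"wy":0,"wz":0,"dx":14,"dy":33,"dz":0,"grip":-1},
    {"wx":0,"wy":0,"wz":0,"dx":23,"dy":41,"dz":0,"grip":-1},
    {"wx":0,"wy":0,"wz":0,"dx":35,"dy":45,"dz":0,"grip":-1},
    {"wx":0,"wy":0,"wz":0,"dx":47,"dy":47,"dz":0,"grip":-1},
    {"wx":0,"wy":0,"wz":0,"dx":59,"dy":45,"dz":0,"grip":-1},
    {"wx":0,"wy":0,"wz":0,"dx":70,"dy":41,"dz":0,"grip":-1},
    {"wx":0,"wy":0,"wz":0,"dx":80,"dy":33,"dz":0,"grip":-1},
    {"wx":0,"wy":0,"wz":0,"dx":88,"dy":24,"dz":0,"grip":-1},
    {"wx":0,"wy":0,"wz":0,"dx":92,"dy":12,"dz":0,"grip":-1},
    {"wx":0,"wy":0,"wz":0,"dx":94,"dy":0,"dz":0,"grip":-1}
  ]
}}

```text
time: 13.1
tcp_pos: [0.5524, 0.0983, 0.1136]
ee_rot: [3.141, 0.007, -3.14]
force: [19.3, 2.6, -7.6]
opening: 0.249
gripper_force: 30.0
```

Call:
{"method": "step_arm", "body": {
  "motion": [
    {"wx":0,"wy":0,"wz":0,"dx":-4,"dy":-12,"dz":0,"grip":-1},
    {"wx":0,"wy":0,"wz":0,"dx":-8,"dy":-24,"dz":0,"grip":-1},
    {"wx":0,"wy":0,"wz":0,"dx":-16,"dy":-33,"dz":0,"grip":-1},
    {"wx":0,"wy":0,"wz":0,"dx":-25,"dy":-41,"dz":0,"grip":-1},
    {"wx":0,"wy":0,"wz":0,"dx":-37,"dy":-45,"dz":0,"grip":-1},
    {"wx":0,"wy":0,"wz":0,"dx":-49,"dy":-47,"dz":0,"grip":-1},
    {"wx":0,"wy":0,"wz":0,"dx":-61,"dy":-45,"dz":0,"grip":-1},
    {"wx":0,"wy":0,"wz":0,"dx":-72,"dy":-41,"dz":0,"grip":-1},
    {"wx":0,"wy":0,"wz":0,"dx":-82,"dy":-33,"dz":0,"grip":-1},
    {"wx":0,"wy":0,"wz":0,"dx":-90,"dy":-24,"dz":0,"grip":-1},
    {"wx":0,"wy":0,"wz":0,"dx":-94,"dy":-12,"dz":0,"grip":-1},
    {"wx":0,"wy":0,"wz":0,"dx":-96,"dy":0,"dz":0,"grip":-1}
  ]
}}

```text
time: 14.1
tcp_pos: [0.6472, 0.0982, 0.1133]
ee_rot: [-3.141, 0.001, -3.141]
force: [-4.2, -1.2, 10.7]
opening: 0.24
gripper_force: 30.0
```

```bash
python3 -c "
from h import *
delta([.599,.1465,.1135],np.pi)"
```

```text
t 14.1 tcp [0.6472 0.0982 0.1133] [-3.141e+00  1.000e-03 -3.141e+00] F [-4.2 -1.2 10.7] d [48.2 48.3 -0.3] w [-0.0006  0.0014  0.0001]
```

Now 1¼ turns open. Next is the half turn to the -x side.

Call:
{"method": "step_arm", "body": {
  "motion": [
    {"wx":0,"wy":0,"wz":0,"dx":2,"dy":12,"dz":0,"grip":-1},
    {"wx":0,"wy":0,"wz":0,"dx":6,"dy":24,"dz":0,"grip":-1},
    {"wx":0,"wy":0,"wz":0,"dx":14,"dy":33,"dz":0,"grip":-1},
    {"wx":0,"wy":0,"wz":0,"dx":23,"dy":41,"dz":0,"grip":-1},
    {"wx":0,"wy":0,"wz":0,"dx":35,"dy":45,"dz":0,"grip":-1},
    {"wx":0,"wy":0,"wz":0,"dx":47,"dy":47,"dz":0,"grip":-1},
    {"wx":0,"wy":0,"wz":0,"dx":59,"dy":45,"dz":0,"grip":-1},
    {"wx":0,"wy":0,"wz":0,"dx":70,"dy":41,"dz":0,"grip":-1},
    {"wx":0,"wy":0,"wz":0,"dx":80,"dy":33,"dz":0,"grip":-1},
    {"wx":0,"wy":0,"wz":0,"dx":88,"dy":24,"dz":0,"grip":-1},
    {"wx":0,"wy":0,"wz":0,"dx":92,"dy":12,"dz":0,"grip":-1},
    {"wx":0,"wy":0,"wz":0,"dx":94,"dy":0,"dz":0,"grip":-1}
  ]
}}

```text
time: 15.1
tcp_pos: [0.5528, 0.0989, 0.1134]
ee_rot: [3.14, 0.003, -3.139]
force: [9.6, 1.6, 1.7]
opening: 0.241
gripper_force: 30.0
```

Call:
{"method": "step_arm", "body": {
  "motion": [
    {"wx":0,"wy":0,"wz":0,"dx":-3,"dy":-12,"dz":0,"grip":-1},
    {"wx":0,"wy":0,"wz":0,"dx":-7,"dy":-24,"dz":0,"grip":-1},
    {"wx":0,"wy":0,"wz":0,"dx":-15,"dy":-33,"dz":0,"grip":-1},
    {"wx":0,"wy":0,"wz":0,"dx":-24,"dy":-41,"dz":0,"grip":-1},
    {"wx":0,"wy":0,"wz":0,"dx":-35,"dy":-45,"dz":0,"grip":-1},
    {"wx":0,"wy":0,"wz":0,"dx":-42,"dy":-47,"dz":0,"grip":-1},
    {"wx":0,"wy":0,"wz":0,"dx":-47,"dy":-47,"dz":0,"grip":-1},
    {"wx":0,"wy":0,"wz":0,"dx":-47,"dy":-47,"dz":0,"grip":-1},
    {"wx":0,"wy":0,"wz":0,"dx":-47,"dy":-47,"dz":0,"grip":-1},
    {"wx":0,"wy":0,"wz":0,"dx":-47,"dy":-47,"dz":0,"grip":-1}
  ]
}}

```text
time: 15.93
tcp_pos: [0.6004, 0.0532, 0.1133]
ee_rot: [3.14, 0.002, -3.139]
force: [1.3, 5.1, 8.3]
opening: 0.245
gripper_force: 30.0
```

```bash
python3 -c "
from h import *
delta([.5995,.053,.1135],np.pi)
a=bot.snapshot('side');save(a,'s3');b=bot.snapshot('top');save(b,'t3')
cv2.imwrite('pics/f.png',cv2.resize(np.hstack([cv2.imread('pics/t3.png')[180:330,120:480],cv2.imread('pics/s3.png')[180:330,300:460]]),None,fx=1.5,fy=1.5))
P=np.array(a['pixels']);h=cv2.cvtColor(P,cv2.COLOR_RGB2HSV)
y=((h[...,0]>20)&(h[...,0]<32)&(h[...,1]>150)).astype(np.uint8);n,l,st,ce=cv2.connectedComponentsWithStats(y)
for i in range(1,n):
    if st[i,4]>10:print(st[i],onz(a,*ce[i],.105).round(3))
delta([.5995,.053,.1135],np.pi)"
```

```text
t 15.9333 tcp [0.6004 0.0532 0.1133] [ 3.140e+00  2.000e-03 -3.139e+00] F [1.3 5.1 8.3] d [ 0.9 -0.1 -0.2] w [0.002  0.0021 0.0023]
[349 223   3   7  14] [0.611 0.059 0.105]
[438 361  45  27 500] [0.606 0.483 0.105]
t 16.0333 tcp [0.6003 0.0531 0.1133] [ 3.140e+00  2.000e-03 -3.139e+00] F [2.1 5.  8.4] d [ 0.8 -0.1 -0.2] w [0.002  0.0021 0.0023]
```

View pics/f.png

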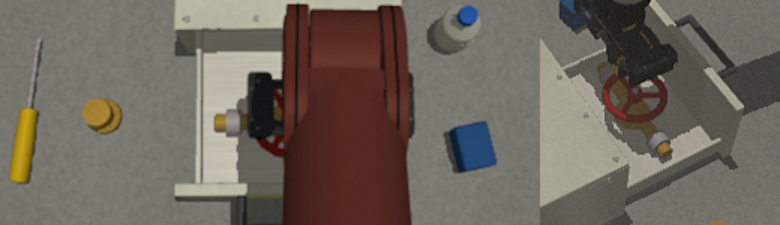

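The tray is still out: its front is at about crop row 190, matching the earlier view. The bystanders haven't moved and the gripper holds the crank. The TCP (0.6003, 0.0531) is within 0.5 mm of where it was at the shut stop, which puts the wheel exactly two turns open.

```bash
python3 -c "
from rig import bot
print(bot.job_done())"
```

```text
the job is handed in; nothing more can be done
None
```

I handed the job in at about 16 s on the robot's clock, with no verdict returned: tray out at its stop, valve shut to its stop then opened two turns, crank still gripped at 30 N, and no bystander visibly moved.

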